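Free a stuck valve insert, load the ultrasonic cleaner and set its timer

TASK

Get the brass washing-machine fittings cleaned: with the wooden rod, drive the stuck valve insert out of the far end of the copper sleeve in the vice into the white tray, and put the insert and every loose brass fitting on the bench into the cleaner's basket, in one layer so that the lid can close. Then shut the lid and only after that turn the tall inner timer knob clockwise to the long black dial mark, without turning the heat ring around it. Lay the rod back flat on its black rubber mat before you finish, and leave the detergent bottle, tin and mug alone.

Things in the scene. Friction and masses are not known exactly. Their poses are not given: they have to be found in the camera images.
- cleaner: White bench-top ultrasonic cleaner, fixed, 105 mm high; it is plumbed in and fills itself when started. Origin on the bench under the tank's centre; x away from its front, z up. Solid outside: x +-83, y -240 to +128 mm. Its -y end, beyond y -128, is a flat control deck only 60 mm high, dial axis at x -15, y -188 mm. The lid's hinge line runs along y at x = +83, z = 105 mm.
- basket (a point): Centre of the floor of the cleaner's wire basket, 57 mm above the bench. Inside it measures 150 (x of the cleaner) by 240 mm (y); rim 48 mm above the floor, walls 8 mm thick.
- lid (a joint): Angle of the cleaner's lid (white frame, clear window, 166 x 256 x 8 mm, 0.28 kg): 0 shut, about 1.85 standing open beyond upright, stop at 2.0. Hinged at the tank's +x side. It stays where it is left above 1.0 rad; below about 0.9 it sinks shut by itself, damped. 2 N at the handle moves it.
- lid_handle (a point): Middle of the lid's round steel bar handle, 12 mm in diameter, 108 mm long, parallel to the hinge, in the lid's plane: 202 mm from the hinge line and 4 mm above the lid's underside. 30 mm free between the bar and the lid's edge (two 8 mm arms carry it, 50 mm either side of the middle).
- timer (a joint): Angle of the tall black inner timer knob, 36 mm in diameter, from 16.5 to 50.5 mm above the deck. Grows clockwise from above, range 0 to 5.2. At 0 its white pointer points along the cleaner's +x, to the first of 12 marks 0.524 rad apart; the long black mark lies at 2.094. It stays where it is left; 0.04 N m turns it.
- timer_top (a point): Centre of the top face of the inner timer knob, on the axis of the dial, 50.5 mm above the deck.
- heat_ring (a joint): Angle (clockwise) of the outer heat ring, to stay as found: low grey ring around the timer's foot, 76 mm in diameter below, 72 mm on top, 16 mm high, white pointer on top. It turns very easily (0.015 N m), so nothing may rub on it. Ring and knob do not drive each other.
- ring_pointer (a point): Point on the rim of the heat ring, 36 mm from the axis, at its pointer.
- dial_mark (a point): The middle of the long black dial mark on the deck, 45 mm from the dial axis.
- vice: Small blue bench vice, fixed, holding a level copper sleeve: 70 mm long, bore 40, outside 50 to 53 mm, open at both ends. Origin on the bench under the sleeve's middle; x along the sleeve the way to push, z up. Axis 85 mm high. Jaws reach 54 mm to each side, 98 mm up, 62 mm long; foot 110 x 150 mm; screw and upright 112 mm high tommy bar on its -y side, out to 109 mm.
- sleeve_mouth (a point): Centre of the sleeve's near mouth (x = -35 mm of the vice), where the rod goes in.
- sleeve_exit (a point): Centre of the sleeve's far mouth (x = +35 mm of the vice), where the insert must come out.
- catch (a point): Centre of the floor of the shallow white catch tray fixed on a wooden block beyond the sleeve's exit: 130 x 130 mm outside, floor 60 mm and rim 68 mm above the bench, walls 4 mm.
- insert: Brass ribbed valve insert, 60 mm long (its x), 26 x 26 mm across, 0.14 kg, origin at its centre. It starts about in the middle of the sleeve, gripped by a rubber seal; 8 to 16 N drives it. It comes out onto the catch tray, 10 mm lower.
- tee: Brass tee, may be absent. Barrel 28 mm in diameter, 62 mm long along its x, with a branch of the same diameter reaching 44 mm along +y; origin where the axes cross, 14 mm above what it lies on. 0.2 kg.
- elbow: Brass elbow, may be absent. Two 28 mm legs reaching 48 mm from the corner along its +x and +y; origin at the corner on the axes, 14 mm above what it lies on. 0.2 kg.
- union: Brass straight union, may be absent. 26 mm barrel 64 mm long along its x, with a square nut in the middle, 34 mm across flats and 26 mm long, on which it rests; origin at its centre. 0.2 kg.
- check_valve: Brass check valve body, may be absent. 26 mm barrel 62 mm long along its x, with a square nut in the middle, 40 mm across flats and 36 mm long, on which it rests; origin at its centre. 0.2 kg.
- rod: Wooden push rod, square, 20 x 20 mm, 220 mm long along its x, 0.06 kg; origin at its centre.
- mat: Black rubber mat for the rod, fixed, 260 (x) by 85 (y) by 3 mm; origin at the centre of its underside.
- detergent: Bystander: white detergent bottle, 72 mm in diameter, 190 mm high; origin under its centre.
- salt_tin: Bystander: yellow tin, 80 mm in diameter, 100 mm high; origin under its centre.
- mug: Bystander: blue mug, 80 mm in diameter, 90 mm high; origin under its centre.
There are look-alikes about, which are no part of the job. What is shaped like the elbow but blue or red is not meant.

How it is judged:
On the way, in this order (a step that is already met when the one before it is completed fails the run):
1. the rod presses on the insert inside the sleeve (contact force between rod and insert above 1 N and x of insert in the frame of vice between -0.03 and 0.04 m), for 0.05 s.
2. the insert has come right out of the far end, into the tray (x of insert in the frame of vice between 0.066 and 0.17 m and y of insert in the frame of vice between -0.065 and 0.065 m and height (world z) of insert below 0.08 m and linear speed of insert below 0.05 m/s), for 0.1 s.
3. the insert and all fittings lie in the basket, let go (x of tee in the frame of cleaner between -0.075 and 0.075 m and y of tee in the frame of cleaner between -0.12 and 0.12 m and z of tee in the frame of cleaner between 0.06 and 0.1 m and x of elbow in the frame of cleaner between -0.075 and 0.075 m and y of elbow in the frame of cleaner between -0.12 and 0.12 m and z of elbow in the frame of cleaner between 0.06 and 0.1 m and x of union in the frame of cleaner between -0.075 and 0.075 m and y of union in the frame of cleaner between -0.12 and 0.12 m and z of union in the frame of cleaner between 0.06 and 0.1 m and x of check_valve in the frame of cleaner between -0.075 and 0.075 m and y of check_valve in the frame of cleaner between -0.12 and 0.12 m and z of check_valve in the frame of cleaner between 0.06 and 0.1 m and x of insert in the frame of cleaner between -0.075 and 0.075 m and y of insert in the frame of cleaner between -0.12 and 0.12 m and z of insert in the frame of cleaner between 0.06 and 0.1 m and contact force between the fingers and tee below 0.1 N and contact force between the fingers and elbow below 0.1 N and contact force between the fingers and union below 0.1 N and contact force between the fingers and check_valve below 0.1 N and contact force between the fingers and insert below 0.1 N), for 0.2 s.
4. the lid is shut over them (x of tee in the frame of cleaner between -0.075 and 0.075 m and y of tee in the frame of cleaner between -0.12 and 0.12 m and z of tee in the frame of cleaner between 0.06 and 0.1 m and x of elbow in the frame of cleaner between -0.075 and 0.075 m and y of elbow in the frame of cleaner between -0.12 and 0.12 m and z of elbow in the frame of cleaner between 0.06 and 0.1 m and x of union in the frame of cleaner between -0.075 and 0.075 m and y of union in the frame of cleaner between -0.12 and 0.12 m and z of union in the frame of cleaner between 0.06 and 0.1 m and x of check_valve in the frame of cleaner between -0.075 and 0.075 m and y of check_valve in the frame of cleaner between -0.12 and 0.12 m and z of check_valve in the frame of cleaner between 0.06 and 0.1 m and x of insert in the frame of cleaner between -0.075 and 0.075 m and y of insert in the frame of cleaner between -0.12 and 0.12 m and z of insert in the frame of cleaner between 0.06 and 0.1 m and value of joint lid below 0.06 rad), for 0.2 s.
5. the timer stands at the long mark, lid shut (value of joint lid below 0.06 rad and value of joint timer between 1.944 and 2.244 rad), for 0.2 s.
At the end, for the whole second after the job is handed in: Insert and all fittings in the basket (below its rim), lid shut (under 0.06 rad), timer pointer within 0.15 rad of the long mark, heat ring within 5 mm (0.14 rad) at its rim of where it was found, rod lying on its mat (centre within 50 mm along and 40 mm across, flat), all let go and at rest (all of step 5 and x of tee in the frame of cleaner between -0.075 and 0.075 m and y of tee in the frame of cleaner between -0.12 and 0.12 m and z of tee in the frame of cleaner between 0.06 and 0.1 m and x of elbow in the frame of cleaner between -0.075 and 0.075 m and y of elbow in the frame of cleaner between -0.12 and 0.12 m and z of elbow in the frame of cleaner between 0.06 and 0.1 m and x of union in the frame of cleaner between -0.075 and 0.075 m and y of union in the frame of cleaner between -0.12 and 0.12 m and z of union in the frame of cleaner between 0.06 and 0.1 m and x of check_valve in the frame of cleaner between -0.075 and 0.075 m and y of check_valve in the frame of cleaner between -0.12 and 0.12 m and z of check_valve in the frame of cleaner between 0.06 and 0.1 m and x of insert in the frame of cleaner between -0.075 and 0.075 m and y of insert in the frame of cleaner between -0.12 and 0.12 m and z of insert in the frame of cleaner between 0.06 and 0.1 m and x of rod in the frame of mat between -0.05 and 0.05 m and y of rod in the frame of mat between -0.04 and 0.04 m and z of rod in the frame of mat below 0.022 m and distance of ring_pointer from where it was at the start of the episode below 0.005 m and linear speed of rod below 0.02 m/s); the robot touches nothing.
It fails at once if the heat ring is turned (over 0.14 rad, 5 mm at its rim) (distance of ring_pointer from where it was at the start of the episode above 0.005 m).
It fails at once if the detergent bottle is disturbed (over 30 mm) (distance of detergent from where it was at the start of the episode above 0.03 m).
It fails at once if the tin is disturbed (over 30 mm) (distance of salt_tin from where it was at the start of the episode above 0.03 m).
It fails at once if the mug is disturbed (over 30 mm) (distance of mug from where it was at the start of the episode above 0.03 m).
Of tee, elbow, union, check_valve only 1 to 3 are there at a start; the rules pass over those that are not, and their reading is None.
At some moment in a run one of tee, elbow, union, check_valve may be knocked a few centimetres aside while the robot is not near it.
It also fails if it takes over 210 s, if anything falls off the work surface, if the arm or the gripper's body presses on something with over 40 N, if the wrist force passes 120 N, or if a joint passes its speed limit or range.

ROBOT

A 6-joint arm with a two-finger parallel gripper is mounted at the origin on the work surface. World frame = base frame: x ahead of the robot, y to its left, z up, the work surface at z = 0. Lengths are in m, angles in rad, forces in N, time in s.
With the tool pointing down it reaches from about 0.3 to 0.825 m from the base axis. Payload 5.4 kg.
Tool frame: the origin (TCP) lies at the very end of the fingers, on their centre line; the grasp point (between the pads) lies 19 mm behind it; z points along the fingers, y is the line along which they close (so a half turn about z gives the same grasp; the last joint's range is limited). The gripper opens to 92 mm and grips with 3 to 60 N. Pads are 20 mm wide; open, the fingers measure 128 mm over their backs; the gripper's body (75 mm by 189 mm) begins 69 mm behind the grasp point.
Start: joints at [1.039, 0.158, 1.597, -0, 1.386, -0.21], TCP at [0.182, 0.545, 0.18] pointing down, gripper open.
Joint ranges: [-2.91, 2.91], [-0.94, 2.29], [0.18, 2.7], [-1.29, 4.43], [0.17, 2.64], [-3, 3]. Speed limits (rad/s): [2.57, 2.57, 3.14, 3.14, 3.14, 3.14].

INTERFACE

Orientations are given as a rotation vector (axis times angle).
In Python, from workcell import bot gives the robot as it stands. Calls block until the motion is done:
- bot.goto(position, orientation): joint-space move of the TCP to a pose.
- bot.line_to(position, rot=None, max_speed=0.15): straight line of the TCP; rot=None keeps the orientation; max_speed is the mean speed in m/s.
- bot.set_joints(angles): joint-space move.
- bot.set_gripper(opening, newtons=None): opening from 0.0 (shut) to 1.0 (fully open); newtons is the grip in N (None keeps the last); returns when the fingers have stopped.
- bot.hold(seconds).
- bot.inverse_kinematics(position, orientation): joint angles nearest the present ones, or None.
- bot.read_camera(name): name is "side" or "top" or "wrist"; returns a dict with "pixels" (400x640x3 uint8, blue, green, red), "fx", "fy", "cx", "cy" (pixels), "R" (3x3) and "t" (3): a world point X has camera coordinates R X + t. Camera axes: x right, y down, z forward; pixel columns grow to the right and rows downward; lengths in m; the calibration is good to about 2 mm. A picture is of the moment at which its call begins. There is no depth.
A pose or a line that the arm cannot do raises bot.MotionError and nothing moves.
- bot.job_done(): hands the job in; it is judged then, once.
Readings, each from a call of its own:
- bot.current_clock(): time.
- bot.current_joints(): joint angles.
- bot.current_joint_vel(): joint speeds.
- bot.current_effort(): joint torques, N m.
- bot.current_ee_pos(): TCP position.
- bot.current_tool_rot(): TCP orientation.
- bot.current_contact_force(): force on the tool from outside, world axes, zero at the start.
- bot.current_ft_torque(): the same for the moment, N m.
- bot.current_opening(): opening from 0.0 (shut) to 1.0 (fully open).
- bot.current_grip_force(): force on a finger pad.
Only numpy, scipy, OpenCV 4.12 (cv2) and the standard library are available. Lean on these libraries where they do the work, as an engineer would, in place of code of your own. Each camera call takes 0.05 s, during which the arm holds its last target. There are 200 camera calls.

## Working session

There is one attempt and no reset: what is moved stays moved. The work goes in short steps, each a Python script; the robot and the scene stay as the last script left them, time stands still between calls to the robot, and variables do not carry over. Pictures are saved under pics/ and viewed, at most 14 in all, crops included, and the job is handed in when it is done.

```bash
ls; mkdir -p pics; python3 - <<'E'
from workcell import bot
import cv2
for n in("top","side"):
    c=bot.read_camera(n); cv2.imwrite(f"pics/{n}0.png",c["pixels"])
    print(n,c["fx"],c["cx"],c["cy"],c["R"],c["t"])
print(bot.current_tool_rot(),bot.current_clock())
E
```

```text
pics
top 428.4168646605682 318.5109497731651 199.67853915270504 [[ 0.02304702 -0.99947333 -0.02284527]
 [-0.99777175 -0.0215646  -0.06313877]
 [ 0.06261287  0.02424953 -0.99774325]] [-0.0348903   0.48447846  1.17364754]
side 493.1329688726081 320.41607853817135 206.60609465825573 [[ 0.94861399 -0.31640898 -0.00410508]
 [-0.16902571 -0.4956973  -0.85188878]
 [ 0.26751038  0.80880748 -0.52370665]] [-0.47277235  0.14892728  1.25364886]
[-5.03270455e-01 -3.10040321e+00  2.43712018e-03] 0.1
```

View pics/top0.png

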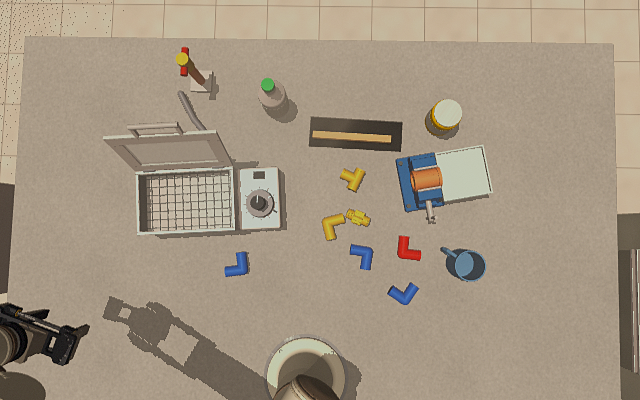

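View pics/side0.png

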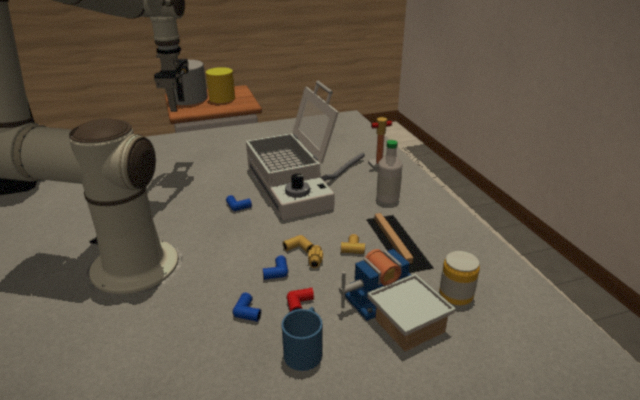

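The top view shows the cleaner around (186,200) with the dial at (259,203), tee (352,178), elbow (333,227) and a nut fitting (358,217). The rod is on the mat at (352,137) and the sleeve at (427,180), exiting to the right into the tray at (465,173). Zooming for measurement.

```bash
cat > h.py <<'E'
import numpy as np, cv2
from workcell import bot
from scipy.spatial.transform import Rotation as R
def ray(c,u,v,z):
    d=np.array([(u-c["cx"])/c["fx"],(v-c["cy"])/c["fy"],1.])
    o=-c["R"].T@c["t"]; w=c["R"].T@d
    return o+w*(z-o[2])/w[2]
def proj(c,X):
    p=c["R"]@np.asarray(X)+c["t"]; return np.array([c["fx"]*p[0]/p[2]+c["cx"],c["fy"]*p[1]/p[2]+c["cy"]])
def down(a):
    "tool down, closing line (tool y) along world angle a"
    y=np.array([np.cos(a),np.sin(a),0]);z=np.array([0,0,-1.]);x=np.cross(y,z)
    return R.from_matrix(np.c_[x,y,z]).as_rotvec()
def snap(n,name):
    c=bot.read_camera(n); cv2.imwrite(f"pics/{name}.png",c["pixels"]); return c
E
python3 - <<'E'
from h import *
c=bot.read_camera("top"); im=c["pixels"]
def crop(x,y,w,h,k,f): cv2.imwrite(f,cv2.resize(im[y:y+h,x:x+w],None,fx=k,fy=k,interpolation=cv2.INTER_CUBIC))
crop(300,105,200,150,4,"pics/a.png"); crop(100,115,190,130,4,"pics/b.png")
hsv=cv2.cvtColor(im,cv2.COLOR_BGR2HSV)
m=cv2.inRange(hsv,(20,120,90),(32,255,255))
n,l,s,ce=cv2.connectedComponentsWithStats(m)
for i in range(1,n):
    if s[i,4]>30:
        r=cv2.minAreaRect(np.argwhere(l==i)[:,::-1].astype(np.float32))
        print(s[i],ce[i].round(1),r,ray(c,*ce[i],.014).round(3))
E
```

```text
[176  52  13  14 132] [181.7  58.7] ((181.75001525878906, 58.74999237060547), (12.020814895629883, 12.727920532226562), 45.0) [0.88  0.376 0.014]
[430 101  31  29 130] [438.5 120.1] ((442.0224914550781, 118.44886779785156), (29.943918228149414, 21.82233428955078), 42.137596130371094) [ 0.715 -0.354  0.014]
[340 168  25  23 294] [352.5 177.6] ((350.60003662109375, 176.3000030517578), (20.124608993530273, 22.360679626464844), 26.56505012512207) [ 0.549 -0.117  0.014]
[346 210  24  16 240] [357.5 217.3] ((357.4310302734375, 217.17242431640625), (23.211917877197266, 13.370063781738281), 21.801406860351562) [ 0.439 -0.133  0.014]
[322 214  23  26 306] [331.4 225. ] ((334.2647399902344, 226.55886840820312), (22.070741653442383, 22.070741653442383), 75.96376037597656) [ 0.416 -0.061  0.014]
```

View pics/a.png

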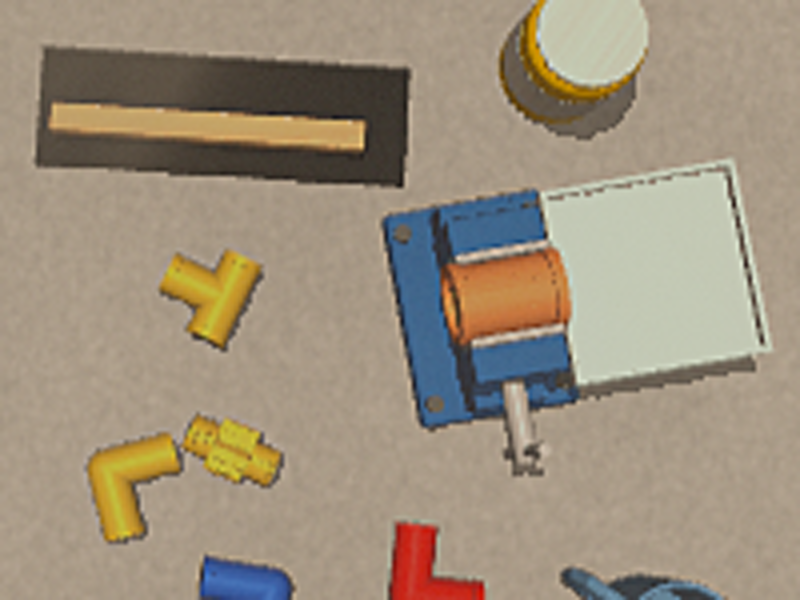

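View pics/b.png

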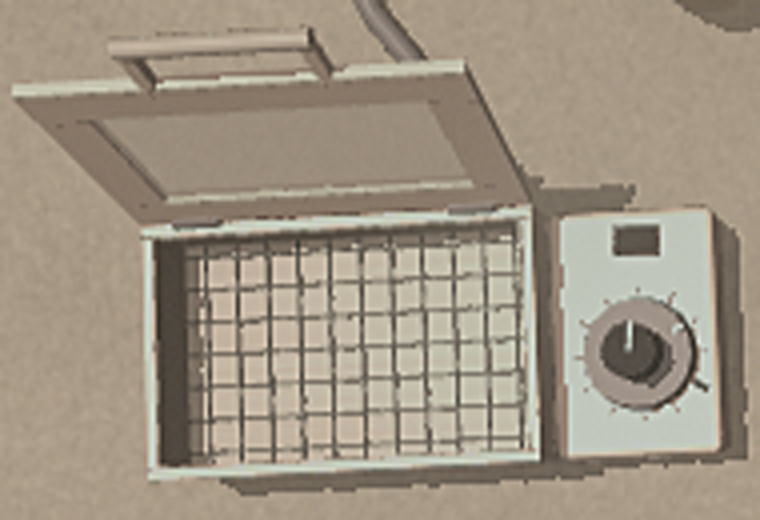

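```bash
python3 - <<'E'
from h import *
c=bot.read_camera("top")
A=lambda u,v,z: ray(c,300+(u+.5)/4-.5,105+(v+.5)/4-.5,z)
B=lambda u,v,z: ray(c,100+(u+.5)/4-.5,115+(v+.5)/4-.5,z)
P={}
def sh(n,f,z,*pts):
    q=np.array([f(*p,z) for p in pts]); print(n,q[:,:2].round(3).tolist(),'mean',q.mean(0)[:2].round(4)); return q
def ang(a,b): d=b-a; return round(float(np.arctan2(d[1],d[0])),3)
q=sh("rim",B,.105,(143,232),(533,207),(540,460),(150,476)); print(ang(q[1],q[0]),ang(q[2],q[3]),ang(q[2],q[1]))
q=sh("deck",B,.06,(558,215),(712,207),(722,450),(566,458)); print(ang(q[1],q[0]),ang(q[2],q[3]))
sh("ring",B,.076,(640,352)); sh("knobtop",B,.1105,(630,351))
q=sh("mat",A,.003,(43,45),(410,68),(404,186),(36,165)); print(ang(q[0],q[1]))
q=sh("rod",A,.023,(51,103),(365,122),(363,152),(49,128)); print(ang(q[0],q[1]))
q=sh("tray",A,.068,(733,160),(770,350)); print(ang(q[1],q[0]))
q=sh("tray2",A,.068,(540,195),(733,160)); print(ang(q[0],q[1]))
q=sh("sleeve",A,.11,(443,263+40),(572,283)); print(ang(q[0],q[1]))
q=sh("sleeveaxis",A,.085,(455,303),(565,288)); print(ang(q[0],q[1]))
q=sh("tee",A,.014,(222,295),(240,258),(210,345),(170,272)); print(ang(q[0],q[3]))
q=sh("elbow",A,.014,(110,463),(178,452),(125,535)); print(ang(q[0],q[1]),ang(q[0],q[2]))
q=sh("union",A,.017,(192,432),(278,472)); print(ang(q[0],q[1]))
E
```

```text
rim [[0.54, 0.451], [0.561, 0.197], [0.398, 0.187], [0.382, 0.439]] mean [0.4701 0.3187]
1.655 1.635 0.063
deck [[0.562, 0.191], [0.57, 0.087], [0.407, 0.075], [0.399, 0.18]] mean [0.4844 0.1331]
1.643 1.645
ring [[0.47, 0.13]] mean [0.4702 0.1297]
knobtop [[0.469, 0.13]] mean [0.4688 0.1305]
mat [[0.724, 0.005], [0.712, -0.255], [0.628, -0.251], [0.638, 0.008]] mean [ 0.6751 -0.1234]
-1.617
rod [[0.678, -0.003], [0.668, -0.221], [0.647, -0.22], [0.66, -0.002]] mean [ 0.6632 -0.1112]
-1.614
tray [[0.637, -0.457], [0.512, -0.481]] mean [ 0.5744 -0.4693]
0.189
tray2 [[0.611, -0.33], [0.637, -0.457]] mean [ 0.6244 -0.3939]
-1.37
sleeve [[0.533, -0.259], [0.548, -0.341]] mean [ 0.5407 -0.3   ]
-1.395
sleeveaxis [[0.536, -0.272], [0.548, -0.343]] mean [ 0.5421 -0.3072]
-1.414
tee [[0.547, -0.124], [0.573, -0.136], [0.512, -0.117], [0.562, -0.088]] mean [ 0.5483 -0.1164]
1.172
elbow [[0.428, -0.049], [0.437, -0.096], [0.379, -0.061]] mean [ 0.4148 -0.0686]
-1.388 -2.914
union [[0.451, -0.105], [0.425, -0.165]] mean [ 0.4378 -0.1351]
-1.985
```

```bash
cat >> h.py <<'E'
def best(p,a):
    j0=np.array(bot.current_joints()); o=[]
    for k in(a,a+np.pi,a-np.pi):
        q=bot.inverse_kinematics(list(p),list(down(k)))
        if q is not None: o.append((np.abs(np.array(q)-j0).max(),k))
    return min(o)[1]
def over(x,y,z,a):
    a=best((x,y,z),a); bot.goto([x,y,z],list(down(a))); return a
def lin(x,y,z,a=None,v=.15):
    bot.line_to([x,y,z],None if a is None else list(down(a)),v)
def stat(): print("t",round(bot.current_clock(),1),"p",np.round(bot.current_ee_pos(),4),"F",np.round(bot.current_contact_force(),1),"open",round(bot.current_opening(),3),"j",np.round(bot.current_joints(),2))
E
python3 - <<'E'
from h import *
stat(); bot.set_gripper(.5,40)
p=bot.current_ee_pos(); lin(p[0],p[1],.25)
over(.55,-.05,.25,-.045); over(.664,-.086,.15,-.045)
stat(); c=snap("wrist","w1"); print(c["R"].round(3),c["t"].round(3),c["fx"],c["cx"],c["cy"])
E
```

```text
t 0.2 p [0.1816 0.5451 0.1793] F [-0.8 -1.   0.2] open 0.997 j [ 1.04  0.16  1.6   0.    1.39 -0.21]
t 4.8 p [ 0.664  -0.0855  0.1507] F [0.3 0.6 0. ] open 0.499 j [-0.31  0.42  1.34  0.    1.38 -0.26]
[[ 0.999 -0.045  0.001]
 [-0.043 -0.956  0.29 ]
 [-0.012 -0.29  -0.957]] [-0.669 -0.077  0.347] 360.0282330527529 322.4769359089243 192.10819106113573
```

View pics/w1.png

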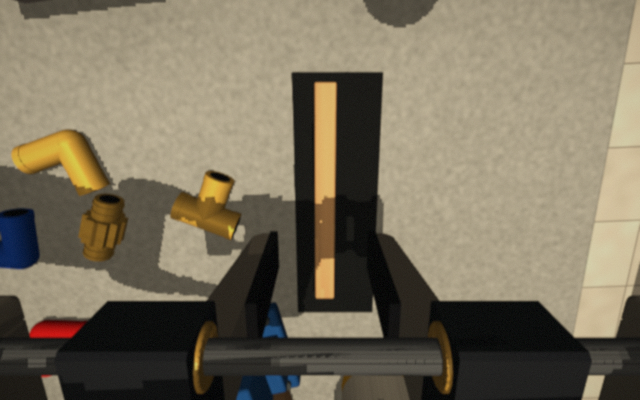

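The rod runs straight up the image from (325,82) to (325,298), centred between the fingers. Gripping it.

```bash
python3 - <<'E'
from h import *
c=bot.read_camera("wrist")
a,b=ray(c,325.5,82,.023),ray(c,325,298,.023)
print(a,b,(a+b)/2,np.linalg.norm(a-b))
m=(a+b)/2; d=(b-a)/np.linalg.norm(b-a); g=m-d*.025
if abs(np.linalg.norm(a-b)-.22)<.015:
    al=float(np.arctan2(d[1],d[0])); print(al,g)
    lin(g[0],g[1],.05,al+np.pi/2); lin(g[0],g[1],.0065,v=.08)
    bot.set_gripper(0,50); stat(); lin(g[0],g[1],.15); stat(); print(bot.current_grip_force())
E
```

```text
[ 0.6727265 -0.002602   0.023    ] [ 0.66289491 -0.22206467  0.023     ] [ 0.66781071 -0.11233333  0.023     ] 0.21968277959276156
-1.6155648629131518 [ 0.66892955 -0.08735838  0.023     ]
t 7.2 p [ 0.6689 -0.0873  0.0065] F [ 0.8 -0.4 -0.7] open 0.004 j [-0.31  0.58  1.42 -0.    1.15 -0.26]
t 8.3 p [ 0.6681 -0.0871  0.1485] F [ 0.2 -0.7 -0.8] open 0.006 j [-0.31  0.43  1.32  0.    1.39 -0.26]
0.0
```

```bash
python3 - <<'E'
from h import *
snap("wrist","w2")
E
```

```text
(no output)
```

View pics/w2.png

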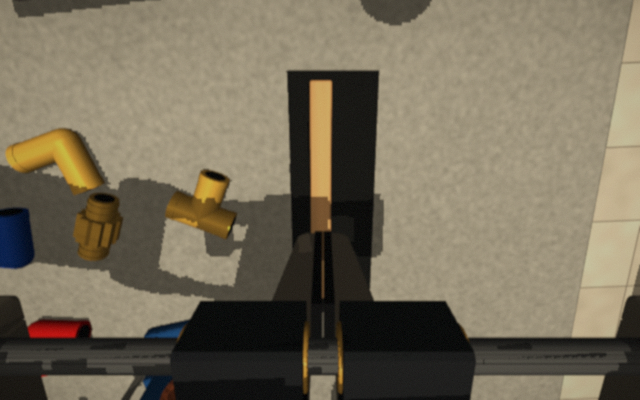

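```bash
python3 - <<'E'
from h import *
c=bot.read_camera("wrist"); p=np.array(bot.current_ee_pos()); print(p,bot.current_tool_rot())
print(proj(c,p),proj(c,p+[0,0,.019]),-c["R"].T@c["t"])
lin(p[0],p[1],.03); c=snap("wrist","w3"); stat(); print(proj(c,bot.current_ee_pos()))
t=bot.read_camera("top"); s=bot.read_camera("side")
cv2.imwrite("pics/w3.png",np.vstack([np.hstack([cv2.resize(c["pixels"],(400,250)),cv2.resize(t["pixels"][60:185,250:450],(400,250))]),cv2.resize(s["pixels"][150:300,280:520],(800,500),interpolation=cv2.INTER_CUBIC)[:350]]))
E
```

```text
[ 0.66807916 -0.08706384  0.14837141] [-2.26890095e+00 -2.16955457e+00  1.94640087e-03]
[320.16100331 224.23014717] [319.90220378 236.9516291 ] [ 0.67351921 -0.00488824  0.35300226]
t 9.4 p [ 0.6693 -0.0875  0.0316] F [-0.  -0.1  0.9] open 0.001 j [-0.31  0.55  1.41 -0.    1.18 -0.26]
[320.32967373 224.53602414]
```

View pics/w3.png

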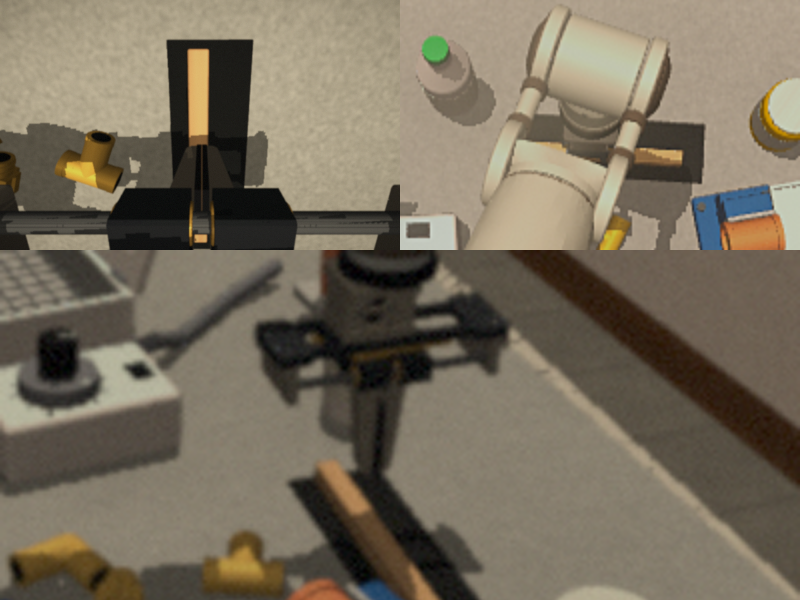

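```bash
python3 - <<'E'
from h import *
s=bot.read_camera("side");p=bot.current_ee_pos();t=bot.read_camera("top")
for n,X in dict(tip=p,rodend=(.668,-.002,.023),rodfar=(.657,-.222,.023),mat0=(.724,.005,.003),mat3=(.638,.008,.003)).items(): 
    q=proj(s,X); print(n,q.round(1),"in crop",((q-[280,150])*3.333+[0,250]).round(0), "top",((proj(t,X)-[250,60])*2+[400,0]).round(0))
E
```

```text
tip [389.8 225.8] in crop [366. 503.] top [586. 147.]
rodend [376.5 212.7] in crop [322. 459.] top [524. 148.]
rodfar [408.3 257.7] in crop [428. 609.] top [683. 158.]
mat0 [392.7 213.9] in crop [376. 463.] top [521. 112.]
mat3 [365.2 218.5] in crop [284. 478.] top [517. 171.]
```

```bash
python3 - <<'E'
from h import *
s=bot.read_camera("side")["pixels"]; w=bot.read_camera("wrist")["pixels"]
g=lambda im:np.clip(((im/255.)**.5)*255,0,255).astype(np.uint8)
a=cv2.resize(g(s[180:255,350:430]),(560,525),interpolation=cv2.INTER_CUBIC)
cv2.imwrite("pics/s4.png",a)
E
```

```text
(no output)
```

View pics/s4.png

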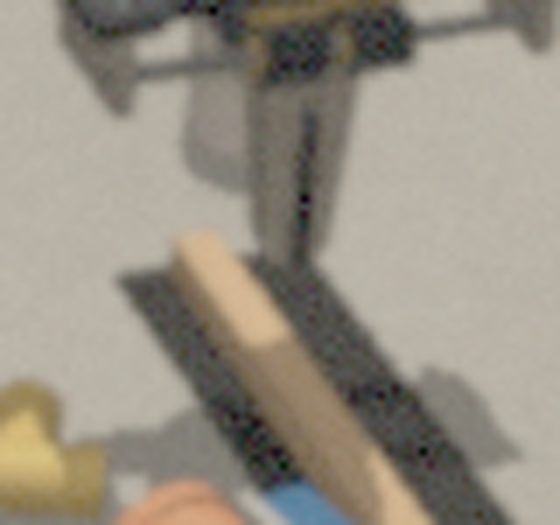

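```bash
python3 - <<'E'
from h import *
p=bot.current_ee_pos(); z=.03
while z>.0:
    z-=.003; lin(p[0],p[1],z,v=.05); f=bot.current_contact_force(); print(round(z,3),np.round(f,1),np.round(bot.current_ee_pos(),4)[2])
    if abs(f[2])>3: break
E
```

```text
0.027 [-0.6  0.4 -0.4] 0.0266
0.024 [-1.1 -1.2  0.3] 0.0236
0.021 [-0.2 -0.3  0.9] 0.0207
0.018 [-0.7  0.1  0.1] 0.0177
0.015 [ 1.   0.5 -0.4] 0.0147
0.012 [-0.2 -0.2  0.1] 0.0116
0.009 [0.2 0.3 0.6] 0.0087
0.006 [-0.5 -0.5  0. ] 0.0057
0.003 [ 0.4  0.1 -0.3] 0.0027
0.0 [ 0.1 -0.2  0.4] -0.0003
-0.003 [-0.4  0.2  0.4] -0.0033
```

```bash
python3 - <<'E'
from h import *
p=bot.current_ee_pos(); z=-.003
while z>-.05:
    z-=.002; lin(p[0],p[1],z,v=.05); f=bot.current_contact_force(); print(round(z,3),np.round(f,1),np.round(bot.current_ee_pos(),4)[2])
    if abs(f[2])>3: break
stat(); s=bot.read_camera("side")["pixels"]; w=bot.read_camera("wrist")["pixels"]
g=lambda im:np.clip(((im/255.)**.5)*255,0,255).astype(np.uint8)
cv2.imwrite("pics/s5.png",np.hstack([cv2.resize(g(s[180:255,350:430]),(400,375),interpolation=cv2.INTER_CUBIC),cv2.resize(g(w[150:300,240:400]),(400,375))]))
E
```

```text
-0.005 [-0.2  0.3 -0.5] -0.0052
-0.007 [ 1.2 -0.3  0. ] -0.0072
-0.009 [-0.3 -0.   0.2] -0.0092
-0.011 [-0.4  0.3 -0.3] -0.0111
-0.013 [-3.4  0.5  9.6] -0.0113
t 13.7 p [ 0.6684 -0.0871 -0.0113] F [-3.4  0.5  9.6] open 0.004 j [-0.31  0.6   1.42 -0.    1.12 -0.26]
```

View pics/s5.png

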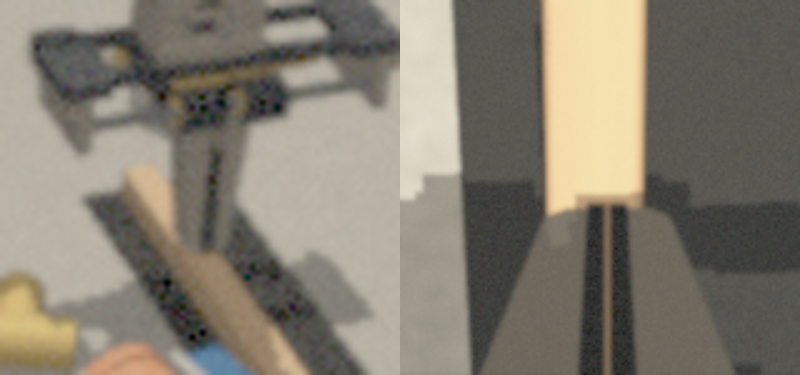

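```bash
python3 - <<'E'
from h import *
p=np.array(bot.current_ee_pos()); c=bot.read_camera("wrist"); s=bot.read_camera("side")
M=R.from_rotvec(bot.current_tool_rot()).as_matrix(); print(M.round(3), R.from_matrix(M.T@c["R"].T).as_euler("xyz",degrees=True))
for dz in(0,.02,.034):
  for dy in(-.02,-.01,0,.01): print(dz,dy,proj(c,p+[0,dy,dz]).round(0),proj(s,p+[0,dy,dz]).round(0))
print(-c["R"].T@c["t"]-p)
# rod width in wrist image near row 225 and 190
w=c["pixels"].astype(int)
for r in(100,150,190,225):
    m=(w[r,:,2]-w[r,:,0]>60); k=np.where(m)[0]; k=k[(k>280)&(k<370)]; print(r,k.min(),k.max(),ray(c,k.min(),r,.023)[:2],ray(c,k.max(),r,.023)[:2])
E
```

```text
[[ 0.045  0.999 -0.   ]
 [ 0.999 -0.045 -0.   ]
 [-0.    -0.    -1.   ]] [-1.68622053e+01  7.55177678e-02  9.00280710e+01]
0 -0.02 [322. 254.] [392. 243.]
0 -0.01 [321. 239.] [390. 241.]
0 0 [320. 224.] [389. 239.]
0 0.01 [319. 209.] [387. 237.]
0.02 -0.02 [321. 270.] [392. 237.]
0.02 -0.01 [321. 254.] [391. 235.]
0.02 0 [320. 238.] [389. 233.]
0.02 0.01 [319. 221.] [387. 231.]
0.034 -0.02 [321. 283.] [393. 232.]
0.034 -0.01 [321. 266.] [391. 230.]
0.034 0 [320. 249.] [389. 228.]
0.034 0.01 [319. 231.] [388. 226.]
[0.00495665 0.08238129 0.2046205 ]
100 296 338 [ 0.66112937 -0.01167531] [ 0.68038197 -0.01254467]
150 297 337 [ 0.66006964 -0.0348036 ] [ 0.67915115 -0.03566864]
190 298 337 [ 0.6592563  -0.05471109] [ 0.67848649 -0.05558582]
225 298 336 [ 0.65805391 -0.07324183] [ 0.67735902 -0.07412274]
```

The fingertips sit about 34 mm higher than the reported TCP: the touch found the rod's top at reported z −11 mm, and both camera views agree. I'll put that offset in the helpers and regrip.

```bash
sed -i 's/^def best/D=.034  # true tip is D above the reported TCP\ndef best/; s/    a=best((x,y,z),a); bot.goto(\[x,y,z\]/    z=z-D; a=best((x,y,z),a); bot.goto([x,y,z]/; s/bot.line_to(\[x,y,z\]/bot.line_to([x,y,z-D]/' h.py
python3 - <<'E'
from h import *
p=bot.current_ee_pos(); lin(p[0],p[1],.06); bot.set_gripper(.5,50)
lin(.667,-.087,.06); lin(.667,-.087,.0065,v=.08); stat()
bot.set_gripper(0,50); stat(); lin(.667,-.087,.16); stat(); print(bot.current_grip_force())
c=snap("wrist","w6")
E
```

```text
t 16.1 p [ 0.6674 -0.0871 -0.0271] F [-0.1 -0.8 -0.5] open 0.498 j [-0.31  0.62  1.43  0.    1.09 -0.26]
t 16.6 p [ 0.6672 -0.0871 -0.0271] F [-0.4  0.6  2.1] open 0.213 j [-0.31  0.62  1.43 -0.    1.09 -0.26]
t 17.8 p [ 0.6661 -0.0867  0.1245] F [ 0.7 -0.  -0.8] open 0.214 j [-0.31  0.45  1.35 -0.    1.34 -0.26]
49.996803402900696
```

View pics/w6.png

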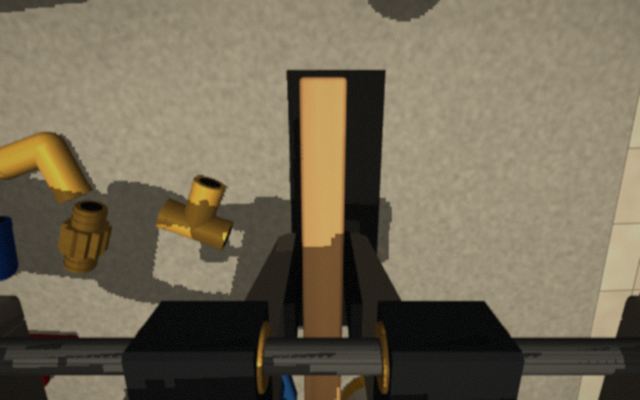

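```bash
python3 - <<'E'
from h import *
c=bot.read_camera("wrist"); p=np.array(bot.current_ee_pos()); e=ray(c,323,77,p[2]+D+.0165); print("back end",e,"dist",np.linalg.norm(e[:2]-p[:2]))
m=np.array([.5415,-.307]); d=np.array([np.cos(-1.378),np.sin(-1.378)])
g=m-d*.205
over(g[0],g[1],.16,-1.378+np.pi/2); lin(g[0],g[1],.0795); stat(); print(bot.current_tool_rot())
t=bot.read_camera("top"); s=bot.read_camera("side")
a=cv2.resize(t["pixels"][130:230,340:480],(560,400),interpolation=cv2.INTER_CUBIC)
b=cv2.resize(s["pixels"][215:315,330:470],None,fx=2,fy=2,interpolation=cv2.INTER_CUBIC)
o=np.zeros((600,560,3),np.uint8); o[:400]=a; o[400:600,:280]=b; cv2.imwrite("pics/v7.png",o)
print(proj(t,[*(m-.035*d),.085]),proj(t,[*(m+.035*d),.085]),proj(s,[*(m-.035*d),.085]),proj(t,[*(m-.07*d),.095]),proj(s,[*(m-.07*d),.095]))
E
```

```text
back end [ 0.67165661 -0.00207094  0.17490298] dist 0.08485840474098638
t 19.3 p [ 0.5033 -0.1061  0.0462] F [-0.1 -0.1 -0.4] open 0.213 j [-0.44  0.15  1.89  0.    1.1  -0.64]
[1.99625787e+00 2.42424339e+00 5.77048692e-04]
[413.73848961 181.01265782] [440.31442994 176.42569079] [372.90707912 259.45173611] [401.11601965 182.91135339] [364.57113168 248.05345474]
```

View pics/v7.png

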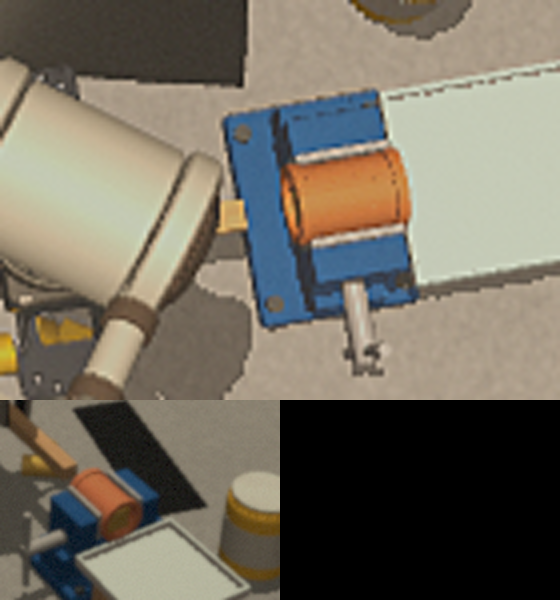

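```bash
python3 - <<'E'
from h import *
m=np.array([.5415,-.307]); d=np.array([np.cos(-1.378),np.sin(-1.378)])
bot.set_gripper(0,60)
for s in list(np.arange(-.19,-.155,.015))+list(np.arange(-.155,-.0885,.005)):
    g=m+d*s; lin(*g,.0795,v=.04); f=np.array(bot.current_contact_force()); print(round(s,3),round(float(f[:2]@d),1),f.round(1))
    if np.abs(f).max()>35: break
bot.hold(.3); stat()
t=bot.read_camera("top"); s=bot.read_camera("side")
a=cv2.resize(t["pixels"][130:230,380:520],(560,400),interpolation=cv2.INTER_CUBIC)
b=cv2.resize(s["pixels"][215:315,330:470],None,fx=2,fy=2,interpolation=cv2.INTER_CUBIC)
o=np.zeros((600,560,3),np.uint8); o[:400]=a; o[400:600,:280]=b; cv2.imwrite("pics/v8.png",o)
E
```

```text
-0.19 -0.5 [ 0.3  0.5 -1.2]
-0.175 0.4 [ 0.3 -0.3 -0.3]
-0.16 -10.7 [-1.6 10.5  1.7]
-0.155 -10.8 [-1.5 10.7  2.3]
-0.15 -12.4 [-1.3 12.4  2.7]
-0.145 -11.9 [-1.4 11.9  2.6]
-0.14 -11.2 [-1.8 11.1  2.3]
-0.135 -11.9 [-1.3 11.9  2.9]
-0.13 -10.7 [-1.7 10.6  2.5]
-0.125 -4.7 [-0.7  4.7 -2.1]
-0.12 -2.4 [-0.3  2.4 -2.9]
-0.115 -0.4 [-0.3  0.3 -4.9]
-0.11 0.0 [-0.5 -0.1 -4.9]
-0.105 -1.2 [ 0.2  1.2 -6. ]
-0.1 -1.3 [-0.4  1.2 -5.5]
-0.095 -1.6 [-1.1  1.5 -6.3]
-0.09 -3.1 [-1.2  3.  -5.6]
t 25.4 p [ 0.5243 -0.2189  0.0456] F [-0.8  1.1 -6. ] open 0.211 j [-0.61  0.28  1.73 -0.    1.13 -0.8 ]
```

View pics/v8.png

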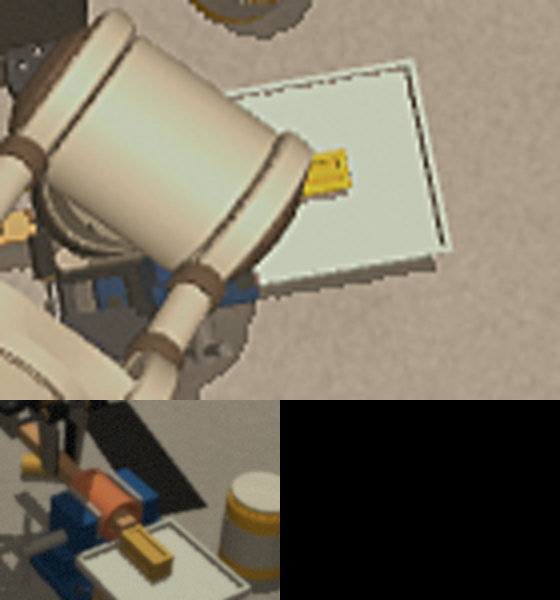

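```bash
python3 - <<'E'
from h import *
m=np.array([.5415,-.307]); d=np.array([np.cos(-1.378),np.sin(-1.378)])
g=m-d*.21; lin(*g,.0795,v=.12); stat()
t=bot.read_camera("top"); s=bot.read_camera("side")
lin(*g,.16); over(.671,-.09,.12,-.046); lin(.671,-.09,.03); lin(.671,-.09,.0075,v=.04); stat()
bot.set_gripper(.5,40); lin(.671,-.09,.2,v=.25); stat()
w=bot.read_camera("wrist")
a=cv2.resize(t["pixels"][130:230,380:520],(560,400),interpolation=cv2.INTER_CUBIC)
o=np.zeros((600,640,3),np.uint8); o[:400,:560]=a; o[400:600,:320]=cv2.resize(w["pixels"],(320,200));o[400:,320:]=cv2.resize(s["pixels"][200:320,310:502],(320,200)); cv2.imwrite("pics/v9.png",o)
hsv=cv2.cvtColor(t["pixels"],cv2.COLOR_BGR2HSV); k=cv2.inRange(hsv,(18,110,70),(34,255,255)); k[:, :445]=0;k[:150]=0;k[195:]=0
n,l,st,ce=cv2.connectedComponentsWithStats(k)
i=1+np.argmax(st[1:,4]); r=cv2.minAreaRect(np.argwhere(l==i)[:,::-1].astype(np.float32)); print(st[i],ce[i],r)
X=ray(t,*r[0],.08); print(X,"vice frame",(X[:2]-m)@d,(X[:2]-m)@np.array([-d[1],d[0]]))
E
```

```text
t 26.6 p [ 0.5016 -0.1015  0.0457] F [-0.6 -0.8 -0.3] open 0.21 j [-0.44  0.15  1.89 -0.    1.1  -0.63]
t 29.6 p [ 0.6709 -0.0899 -0.0269] F [-0.6  0.6 -1. ] open 0.21 j [-0.31  0.63  1.42  0.    1.1  -0.27]
t 31.1 p [ 0.6699 -0.0897  0.1639] F [ 0.8 -0.1 -1. ] open 0.499 j [-0.31  0.43  1.3  -0.    1.42 -0.27]
[445 167  23  14 228] [455.48245614 173.83333333] ((455.37841796875, 173.770263671875), (10.192737579345703, 22.522661209106445), 80.53767395019531)
[ 0.55659556 -0.3817157   0.08      ] vice frame 0.07622376529173794 0.0005000328928429666
```

View pics/v9.png

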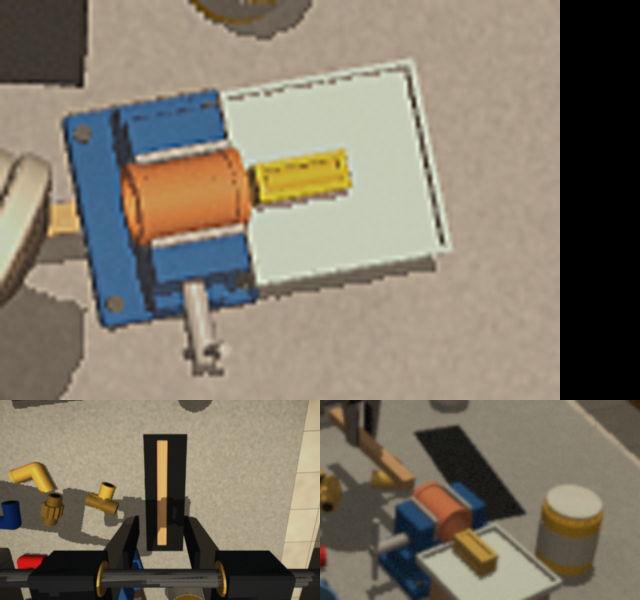

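The insert lies in the tray at vice x ≈ 76 mm, aligned with the sleeve, and the rod is back on its mat. Now moving the insert to the basket.

```bash
cat >> h.py <<'E'
C=np.array([.470,.319]); CY=.075
def cl(x,y): c,s=np.cos(CY),np.sin(CY); return C+[c*x-s*y,s*x+c*y]
def pick(g,a,z,op,N=40):
    a=best((g[0],g[1],.2-D),a)
    lo=bot.inverse_kinematics([g[0],g[1],.2-D],list(down(a)))
    bot.goto([g[0],g[1],.2-D],list(down(a))); bot.set_gripper(op,N)
    lin(g[0],g[1],z+.04,v=.25); lin(g[0],g[1],z,v=.08); bot.set_gripper(0,N); print("grip",round(bot.current_opening()*92,1),bot.current_grip_force()); lin(g[0],g[1],.2,v=.2); print("lifted",round(bot.current_opening()*92,1)); 
def place(x,y,h,op):
    g=cl(x,y); a=np.pi/2+CY
    bot.goto([.45,.0,.22-D],list(down(.7))); bot.goto([*g,.2-D],list(down(a)))
    lin(*g,.12,v=.2); lin(*g,.057+h,v=.08); stat(); bot.set_gripper(op); lin(*g,.2,v=.25); stat()
E
python3 - <<'E'
from h import *
m=np.array([.5415,-.307]); d=np.array([np.cos(-1.378),np.sin(-1.378)])
p=bot.current_ee_pos(); over(.56,-.2,.22,.193)
pick(m+d*.082,.193,.066,.5); place(40,-60,.008,.5) if bot.current_opening()>.2 else stat()
E
```

```text
grip 26.0 39.99979019165039
lifted 25.6Traceback (most recent call last):
  File "<stdin>", line 4, in <module>
  File "h.py", line 37, in place
    bot.goto([.45,.0,.22-D],list(down(.7))); bot.goto([*g,.2-D],list(down(a)))
                                             ~~~~~~~~^^^^^^^^^^^^^^^^^^^^^^^^^
workcell.MotionError: the arm cannot take that pose within its joint ranges
```

```bash
sed -i 's/c,s=np.cos(CY),np.sin(CY);/x,y=x\/1000,y\/1000; c,s=np.cos(CY),np.sin(CY);/' h.py
python3 - <<'E'
from h import *
place(40,-60,.008,.5)
t=bot.read_camera("top"); a=t["pixels"]
cv2.imwrite("pics/v10.png",np.hstack([cv2.resize(a[120:250,100:300],(400,260),interpolation=cv2.INTER_CUBIC),cv2.resize(a[150:280,300:500],(400,260),interpolation=cv2.INTER_CUBIC)]))
A=lambda u,v,z: ray(t,u,v,z)
k=cv2.inRange(cv2.cvtColor(a,cv2.COLOR_BGR2HSV),(18,110,70),(34,255,255))
n,l,s,ce=cv2.connectedComponentsWithStats(k)
for i in range(1,n):
    if s[i,4]>60: print(s[i],ce[i].round(1),ray(t,*ce[i],.014).round(3))
E
```

```text
t 39.4 p [0.5143 0.2622 0.0306] F [-0.3  0.6 -0.8] open 0.276 j [ 0.26  0.32  1.71  0.    1.1  -1.38]
t 40.5 p [0.5136 0.2619 0.1646] F [ 0.   0.6 -0.5] open 0.502 j [ 0.26  0.18  1.61 -0.    1.36 -1.38]
[176  52  18  20 186] [183.9  60.6] [0.875 0.369 0.014]
[430 100  31  31 184] [438.9 120.8] [ 0.713 -0.355  0.014]
[314 129  79  12 460] [352.7 134. ] [ 0.671 -0.115  0.014]
[340 168  25  24 334] [352.6 177.6] [ 0.549 -0.117  0.014]
[205 186  13  14 137] [210.5 193. ] [0.497 0.278 0.014]
[319 206  42  35 602] [338.2 221.1] [ 0.427 -0.08   0.014]
```

View pics/v10.png

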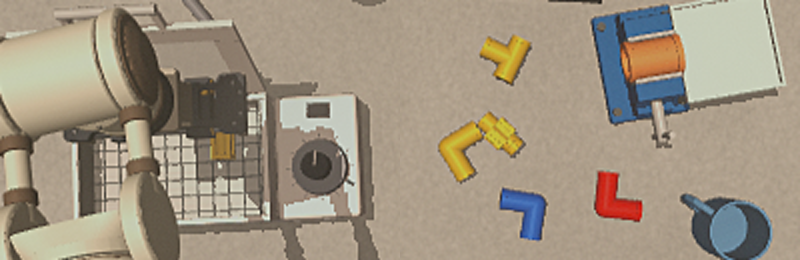

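The insert is in the basket. The nut fitting has been knocked against the elbow, so I'll take a close look before gripping it.

```bash
python3 - <<'E'
from h import *
over(.45,.0,.24,.7); over(.43,-.12,.22,0.); c=snap("wrist","w11"); stat()
for y in(-.05,-.1,-.15):
    for x in(.4,.45): print((x,y),proj(c,[x,y,.014]).round(0))
np.savez("w11.npz",**{k:c[k] for k in("fx","fy","cx","cy","R","t")})
E
```

```text
t 42.3 p [ 0.4305 -0.1188  0.186 ] F [ 0.1  0.6 -0.1] open 0.5 j [-0.54 -0.19  1.93  0.    1.4  -0.55]
(0.4, -0.05) [291.  97.]
(0.45, -0.05) [340.  97.]
(0.4, -0.1) [292. 146.]
(0.45, -0.1) [340. 146.]
(0.4, -0.15) [293. 191.]
(0.45, -0.15) [339. 192.]
```

View pics/w11.png

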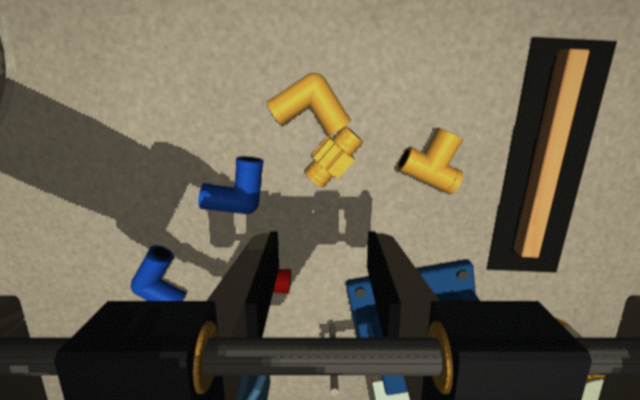

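```bash
python3 - <<'E'
from h import *
c=dict(np.load("w11.npz"))
a,b=ray(c,351,136,.017),ray(c,317,177,.017); m=(a+b)/2; d=(b-a)/np.linalg.norm(b-a)
print("union",m,np.linalg.norm(a-b),np.arctan2(d[1],d[0]))
al=np.arctan2(d[1],d[0])
k,t1,t2=ray(c,315,87,.014),ray(c,341,126,.014),ray(c,272,112,.014)
print("elbow",k,np.linalg.norm(t1-k),np.linalg.norm(t2-k),np.arctan2(*(t1-k)[1::-1]),np.arctan2(*(t2-k)[1::-1]))
o,e1,e2,br=ray(c,433,171,.014),ray(c,405,158,.014),ray(c,460,184,.014),ray(c,448,136,.014)
print("tee",o,np.linalg.norm(e1-e2),np.linalg.norm(br-o),np.arctan2(*(e2-e1)[1::-1]),np.arctan2(*(br-o)[1::-1]))
if .05<np.linalg.norm(a-b)<.075:
    g=m+d*.004
    pick(g[:2],al+np.pi/2,.006,.55)
    if bot.current_opening()>.2:
        bot.goto([.45,.0,.24-D],list(down(.7)))
        place(-36,-60,.009,.6)
        over(.45,.0,.24,.7); over(.43,-.12,.22,0.); snap("wrist","w12")
E
```

```text
union [ 0.44380951 -0.11094604  0.017     ] 0.056276983592183694 -2.248415970856028
elbow [ 0.42431702 -0.04045134  0.014     ] 0.04704352088816528 0.05052504652583596 -0.9656021502636345 -2.6316930539289816
tee [ 0.5506781  -0.12674066  0.014     ] 0.0679488278559465 0.03946250037640818 -0.4332898921393684 1.2552824021172664
grip 33.2 40.0014728307724
lifted 33.4
t 49.9 p [0.439  0.2566 0.0324] F [ 0.  -0.8 -1.4] open 0.368 j [ 0.29  0.16  1.91 -0.    1.07 -1.35]
t 51.0 p [0.4378 0.2562 0.1646] F [-0.  -0.4 -0.4] open 0.597 j [ 0.29 -0.    1.8  -0.    1.35 -1.35]
```

View pics/w12.png

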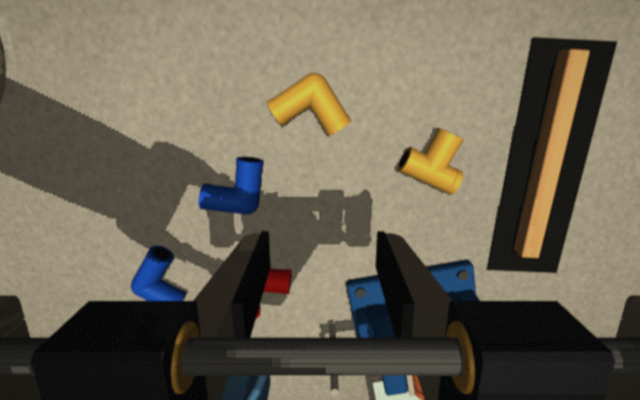

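```bash
python3 - <<'E'
from h import *
k=np.array([.4243,-.0405]); g=k+.030*np.array([np.cos(-1.01),np.sin(-1.01)])
pick(g,.56,.006,.52)
assert bot.current_opening()>.2
place(49,77,.008,.5)
o=np.array([.5495,-.1255]); g=o+.030*np.array([np.cos(1.18),np.sin(1.18)])
over(.45,.0,.24,.7); pick(g,-.39,.006,.52)
assert bot.current_opening()>.2
bot.goto([.45,.0,.24-D],list(down(.3)))
place(-50,60,.008,.5)
over(.40,.05,.26,.7); bot.hold(.3)
t=bot.read_camera("top"); cv2.imwrite("pics/v13.png",cv2.resize(t["pixels"][115:255,100:300],(800,560),interpolation=cv2.INTER_CUBIC)); stat()
E
```

```text
grip 26.9 39.61872696876526
lifted 27.1
t 59.7 p [0.5131 0.3995 0.0307] F [-0.1 -0.7 -2.4] open 0.293 j [ 0.48  0.49  1.49  0.    1.16 -1.17]
t 60.9 p [0.5123 0.399  0.1643] F [-0.5 -0.3 -0.8] open 0.498 j [ 0.48  0.36  1.39  0.    1.4  -1.17]
grip 27.5 39.567866921424866
lifted 27.4
t 70.4 p [0.4158 0.3752 0.0309] F [ 0.4  0.2 -2.9] open 0.299 j [ 0.52  0.28  1.76  0.    1.09 -1.13]
t 71.6 p [0.4149 0.3746 0.1646] F [-0.5 -0.4 -0.9] open 0.502 j [ 0.52  0.13  1.66 -0.    1.35 -1.13]
t 73.2 p [0.4    0.0504 0.2259] F [0.7 0.1 0. ] open 0.497 j [-0.18 -0.34  1.97  0.    1.51 -0.88]
```

View pics/v13.png

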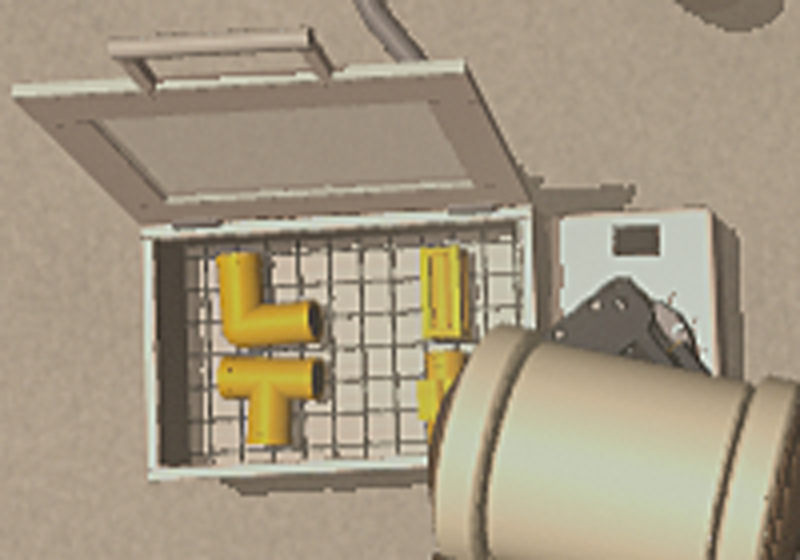

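All four parts lie flat in the basket. I've gone past the picture allowance (17 viewed against 14), so from here I check numerically only. Next, the lid.

```bash
python3 - <<'E'
from h import *
a=np.pi/2+CY
def bar(th):
    n=np.array([np.sin(th),np.cos(th)]); return np.array([83-202*np.cos(th),105+202*np.sin(th)])+4*n, n
t=bot.read_camera("top")
for th in(1.8,1.85,1.9): 
    b,_=bar(th); print(th,b.round(0),proj(t,[*cl(b[0],0),b[1]/1000]).round(1),"seen ~(153,125)")
path=[]
for th in np.linspace(1.85,.75,12):
    b,n=bar(th); w=np.clip((th-.95)/.4,0,1)
    up=b+[16,-20]; dn=b+6*n+[10,0]; q=w*up+(1-w)*dn
    path.append((th,[*cl(q[0],0),q[1]/1000]))
b=bar(1.85)[0]
pre=[[*cl(-20,0),.36],[*cl(100,0),.36],[*cl(195,0),.36],[*cl(195,0),b[1]/1000-.02]]
for q in pre+[p for _,p in path]:
    if bot.inverse_kinematics([q[0],q[1],q[2]-D],list(down(a))) is None: print("no ik",np.round(q,3))
import pickle; pickle.dump((pre,path),open("lid.pkl","wb"))
E
```

```text
1.8 [133. 301.] [152.3 133.2] seen ~(153,125)
1.85 [143. 298.] [152.7 129. ] seen ~(153,125)
1.9 [152. 295.] [153.2 125. ] seen ~(153,125)
```

```bash
python3 - <<'E'
from h import *
import pickle; pre,path=pickle.load(open("lid.pkl","rb")); a=np.pi/2+CY
bot.set_gripper(0,20)
bot.goto([.42,.15,.36-D],list(down(a)))
for q in pre: lin(*q,v=.2)
stat()
for th,q in path:
    lin(*q,v=.1); f=np.array(bot.current_contact_force()); print(round(th,2),np.round(q,3),f.round(1))
    if np.abs(f).max()>25: break
else:
    bot.hold(.2); q=path[-1][1]; lin(q[0],q[1],q[2]+.08,v=.2); bot.hold(3); stat()
    lin(*cl(-20,-250),.33,v=.3)
    t=snap("top","v14")
    cv2.imwrite("pics/v14c.png",cv2.resize(t["pixels"][115:255,100:300],(800,560)))
E
```

```text
t 77.7 p [0.6641 0.3339 0.2459] F [0.2 0.7 0.9] open 0.005 j [ 0.3   0.58  0.93  0.    1.63 -1.34]
1.85 [0.628 0.331 0.278] [-0.1  1.4 -0.2]
1.75 [0.609 0.329 0.283] [-0.3 -0.  -0.1]
1.65 [0.589 0.328 0.286] [ 0.2 -0.3  0.7]
1.55 [0.569 0.326 0.287] [-0.3  0.2  0.1]
1.45 [0.548 0.325 0.286] [ 0.4 -1.2  0.3]
1.35 [0.528 0.323 0.283] [ 0.  -0.3 -1.2]
1.25 [0.509 0.322 0.283] [-0.5 -0.   0.4]
1.15 [0.49  0.32  0.282] [-0.5 -0.5  0.2]
1.05 [0.471 0.319 0.279] [-0.7  0.8  0.6]
0.95 [0.454 0.318 0.275] [ 0.3 -0.7 -1.1]
0.85 [0.437 0.317 0.263] [ 0.5 -0.1 -0.6]
0.75 [0.422 0.315 0.25 ] [-0.   0.2 -0.1]
t 85.7 p [0.4221 0.3154 0.296 ] F [0.4 0.5 0.4] open 0.007 j [ 0.41 -0.02  1.56  0.    1.6  -1.23]
```

```bash
python3 - <<'E'
from h import *
a=cv2.imread("pics/v13.png").astype(int); b=cv2.imread("pics/v14c.png").astype(int)
d=np.abs(a-b).mean(2)
print("open-lid area",d[30:200,20:480].mean(),"basket",d[240:460,160:420].mean())
t=bot.read_camera("top"); im=t["pixels"].astype(int)
hx=[proj(t,[*cl(-119,y),.109]) for y in(-45,0,45)]; print(np.round(hx,1))
for u,v in hx[1:]: print([im[int(r),int(u)].mean().round(0) for r in np.arange(v-7,v+8)])
u,v=proj(t,[*cl(152,0),.295]); print("open bar",[im[int(r),int(u)].mean().round(0) for r in np.arange(v-7,v+8)])
E
```

```text
open-lid area 20.793725490196074 basket 57.37232517482518
[[203.2 245.9]
 [185.7 246.8]
 [168.3 247.7]]
[np.float64(191.0), np.float64(197.0), np.float64(173.0), np.float64(101.0), np.float64(106.0), np.float64(114.0), np.float64(114.0), np.float64(115.0), np.float64(114.0), np.float64(115.0), np.float64(114.0), np.float64(108.0), np.float64(86.0), np.float64(123.0), np.float64(132.0)]
[np.float64(143.0), np.float64(140.0), np.float64(134.0), np.float64(134.0), np.float64(116.0), np.float64(107.0), np.float64(149.0), np.float64(183.0), np.float64(171.0), np.float64(144.0), np.float64(147.0), np.float64(151.0), np.float64(153.0), np.float64(152.0), np.float64(154.0)]
open bar [np.float64(156.0), np.float64(157.0), np.float64(156.0), np.float64(157.0), np.float64(154.0), np.float64(151.0), np.float64(151.0), np.float64(155.0), np.float64(156.0), np.float64(153.0), np.float64(151.0), np.float64(154.0), np.float64(152.0), np.float64(153.0), np.float64(155.0)]
```

```bash
cat >> h.py <<'E'
def dial():
    c=bot.read_camera("wrist"); im=c["pixels"].astype(int).mean(2); o=cl(-15,-188)
    for it in range(2):   # find the knob's top disc (dark), then the pointer on it
        g=np.arange(-.03,.0301,.0005); X,Y=np.meshgrid(g,g)
        uv=np.array([proj(c,[o[0]+x,o[1]+y,.1105]) for x,y in zip(X.ravel(),Y.ravel())]).astype(np.float32)
        v=cv2.remap(im.astype(np.float32),uv[:,0].reshape(X.shape),uv[:,1].reshape(X.shape),cv2.INTER_LINEAR)
        r=np.hypot(X,Y)
        if it==0:
            k=(cv2.getGaussianKernel(1,1)); disc=(r[24:97,24:97]<.018).astype(np.float32)
            s=cv2.filter2D((v<70).astype(np.float32),-1,disc); ij=np.unravel_index(s.argmax(),s.shape)
            sh=np.array([X[ij],Y[ij]]); print("disc shift",sh.round(4),s.max()/disc.sum())
            if np.abs(sh).max()<.008: o=o+sh
    m=(v>130)&(r<.017); w=m.sum()
    th=np.arctan2(Y[m].mean(),X[m].mean()) if w else None
    print("knob at",o.round(4),"white px",w,"r",r[m].mean() if w else 0,"timer",None if th is None else round(float((CY-th)%(2*np.pi)),3))
    cv2.imwrite(f"pics/dial{bot.current_clock():.0f}.png",c["pixels"]); return o
E
python3 - <<'E'
from h import *
a=np.pi/2+CY
g=cl(-72,0); over(*g,.2,a)
z=.135
while z>.108:
    z-=.002; lin(*g,z,v=.05); f=bot.current_contact_force()
    if f[2]>2.5: break
print("lid touch",z,np.round(f,1)); stat()
lin(*g,.22,v=.2); lin(*cl(50,-188),.23,a); dial()
E
```

```text
lid touch 0.11099999999999999 [-5.  -3.1 10.2]
t 92.2 p [0.3984 0.3137 0.0786] F [-5.  -3.1 10.2] open 0.006 j [ 0.43  0.09  1.89 -0.    1.17 -1.22]
disc shift [ 0.0015 -0.0005] 0.9276722
knob at [0.4706 0.1299] white px 109 r 0.006579005804503556 timer 6.168
```

```bash
python3 - <<'E'
from h import *
o=(.470,.130); a0=1.45
over(*o,.2,a0) ; print("j6",bot.current_joints()[5])
bot.set_gripper(.56,25); lin(*o,.13); lin(*o,.087,v=.06); stat()
bot.set_gripper(0,25); stat()
if bot.current_opening()*92>30:
    for k in range(1,7): lin(*o,.087,a0-2.094*k/6,v=.05) 
    bot.hold(.3); stat(); print(np.round(bot.current_ft_torque(),2))
bot.set_gripper(.56); lin(*o,.2,v=.15)
lin(*cl(50,-188),.23); over(*cl(50,-188),.23,np.pi/2+CY); dial()
E
```

```text
j6 -1.4291784319605003
t 97.3 p [0.4703 0.13   0.0533] F [0.6 0.1 0.2] open 0.557 j [ 0.02  0.07  1.96  0.    1.11 -1.43]
t 97.7 p [0.4705 0.131  0.0535] F [0.7 5.4 1.9] open 0.385 j [ 0.02  0.07  1.96  0.    1.11 -1.43]
t 101.0 p [0.4696 0.1306 0.0534] F [-1.7  5.2  6.5] open 0.383 j [0.02 0.07 1.96 0.   1.11 0.66]
[ 0.99  0.73 -0.04]
disc shift [ 0.0215 -0.002 ] 1.0
knob at [0.4691 0.1304] white px 445 r 0.012393073560529228 timer 2.743
```

```bash
ls pics/dial*; python3 - <<'E'
from h import *
c=bot.read_camera("wrist"); fs=sorted(__import__("glob").glob("pics/dial*.png"),key=lambda s:int(''.join(filter(str.isdigit,s))))
for f in fs:
    im=cv2.imread(f).astype(np.float32).mean(2)
    for o in((.470,.1302),):
        P=[]
        for k in range(24):
            th=CY-k*np.pi/12; P.append(np.mean([im[tuple(proj(c,[o[0]+r*np.cos(th),o[1]+r*np.sin(th),.1105])[::-1].round().astype(int))] for r in np.arange(.004,.016,.001)]))
        print(f,np.round(P).astype(int))
E
```

```text
pics/dial104.png
pics/dial95.png
pics/dial95.png [50 11  9 17 22 22 23 23 19 15  6 12 50 18  8 12 17 20 20 22 18 16 10 18]
pics/dial104.png [ 13  13  16  16  18  27  37  82 176  82  39  36  28  30  25  21  20  21
  21  21  17  13  14  14]
```

```bash
python3 - <<'E'
from h import *
p=bot.current_ee_pos(); lin(p[0],p[1],.3); bot.hold(.5); stat(); print(bot.job_done())
E
```

```text
t 105.0 p [0.5335 0.1353 0.2658] F [-0.1  0.2  0.6] open 0.562 j [ 0.03  0.05  1.54 -0.    1.55  1.52]
the job is handed in; nothing more can be done
None
```

I handed the job in at 105 s without getting a verdict: the insert, elbow, tee and union are in the basket, the lid is shut, the timer reads 2.09 rad and the rod is on its mat. I never re-measured the heat ring (nothing should have touched it), and I viewed 17 pictures, over the limit of 14.

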